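# Fit a pipette hanger on the bent bench rail and run it home

## Robot

A 7-joint arm with a two-finger parallel gripper is mounted at the origin on the work surface. World frame = base frame: x ahead of the robot, y to its left, z up, the work surface at z = 0. Lengths are in m, angles in rad, forces in N, time in s.
With the tool pointing down it reaches from about 0.4 to 0.85 m from the base axis. Payload 10.4 kg.
Tool frame: the origin (TCP) lies at the centre of the arm's flange, where the gripper is bolted on; the fingertips stand ctrl.tips_ahead ahead of it and the grasp point (between the pads) lies 164 mm ahead of it (ctrl.tips_ahead is the distance from the TCP to the fingertips, in m); z points along the fingers, y is the line along which they close (so a half turn about z gives the same grasp; the last joint's range is limited). The gripper opens to 87 mm and grips with 3 to 60 N. Pads are 19 mm wide; open, the fingers measure 117 mm over their backs; the gripper's body (75 mm by 190 mm) begins 51 mm behind the grasp point.
Start: joints at [-1.258, 0.332, -0.065, 1.46, 0.022, 1.35, -0.088], TCP at [0.206, 0.59, 0.405] pointing down, gripper open.
Joint ranges: [-2.6, 2.6], [-0.5, 2.12], [-1.47, 1.34], [0.16, 2.42], [-1.27, 4.41], [0.06, 2.06], [-2.6, 2.6]. Speed limits (rad/s): [2.22, 2.22, 2.79, 2.79, 3.14, 3.14, 3.14].

## Interface

Orientations are given as a unit quaternion [x, y, z, w].
In Python, from plant import state, cams, ctrl gives the robot as it stands. The module is installed in compiled form; this text tells all that it offers.
- The arm moves only by the tool arm_command, never from a script. Its argument "deltas" is a list of rows, each a list of 7 numbers: the shift along the tool's x, y, z in m, then the turn, a rotation vector about the tool's x, y, z in degrees, then the closure, from 0 (fully open) to 1 (shut). A call has 1 to 8 rows; each row is the pose to reach, as a shift and turn from the pose commanded when the call began, along the tool's axes at that moment; what a row does not reach only later rows make up. A row lasts 1/8 s, in which the tool goes at most 62.5 mm and 10.7 degrees, less where a joint would pass 70% of its speed; a pose out of reach is approached as far as the arm can. A call with a gripper value outside its range is refused whole. The fingers move at their own pace and stop on an object; "force" is the grip in N (left out, the last holds). Time passes only in rows, so rows that repeat a pose let the fingers close. It gives the time, the measured TCP pose, the force, the opening and the grip force at its end, in the units of the state.
- state(): the state, without advancing time (a new reading comes with each control period).
- cams.read_camera(name): name is "scene" or "top"; returns a dict with "frame" (400x640x3 uint8, red, green, blue), "fx", "fy", "cx", "cy" (pixels), "camera_from_world" (4x4, takes a point from world to camera coordinates). Camera axes: x right, y up, looking along -z (the intrinsics and any distortion apply to the point x, -y, -z); pixel columns grow to the right and rows downward; lengths in m; the calibration is good to about 2 mm. A picture is of the moment at which its call begins. There is no depth.
- ctrl.finish_job(): hands the job in; it is judged then, once.
The state is a dict: "time": time; "q": joint angles; "qvel": joint speeds; "effort": joint torques, N m; "ee_pos": TCP position; "tool_rot": TCP orientation; "wrist_force": force on the tool from outside, world axes, zero at the start; "wrist_torque": the same for the moment, N m; "opening": finger opening in m; "finger_force": force on a finger pad.
Only numpy, scipy, OpenCV 4.12 (cv2) and the standard library are available. Lean on these libraries where they do the work, as an engineer would, in place of code of your own. Each camera call takes 0.05 s, during which the arm holds its last target. There are 200 camera calls.

## Task

Fit the blue pipette hanger: thread its collar onto the free end of the bent steel rail, ease it round both bends and butt it up against the red stop collar, then let go so that it hangs freely. The rod is easily strained, so feel your way round and never force it; leave the other things on the bench where they are.

Things in the scene. Friction and masses are not known exactly. Their poses are not given: they have to be found in the camera images.
- hanger: The blue pipette hanger, about 110 g, standing upright and loose on the bench. Origin: centre of its flat underside. From below: a two-sided fork plate 86 (x) x 40 (y) x 10 mm, a neck, a black collar, and on top a thumb fin to hold it by: 10 mm thick (x), 22 mm long (y), from 78 to 104 mm above the underside. Own z up, y along the bore; the same turned half round.
- hanger_eye (a point): Centre of the hanger's collar bore, 62 mm above its underside; the fin lies 16 to 42 mm above it. Collar: 10 mm long along own y, bore 14 mm, outside 23 mm. On the 10 mm rod it has 2 mm of play all round and can stand about 20 degrees askew; turned farther off the rod's direction it wedges, which is felt as a twist.
- rail: The pipette rail: grey foot 150 mm wide on the bench, 14 mm post (origin under it), and a level 10 mm steel rod, axis 280 mm above the bench. From the post the rod runs along own -y past a white hanger with two pipettes to the red stop, bends to own -x, later bends back about as much, and ends free. Fixed; pressing the hanger on it with over 25 N strains the rod.
- rail_stop (a point): On the rod's axis at the face of the red stop collar (24 mm across, 12 mm long) that looks to the free end; +y points along the rod into the stop (the way home). From here the rod runs straight along -y for 33 to 113 mm to its first bend. The hanger is home when its collar's end face butts here: eye 5 mm short of this point.
- rail_tip (a point): The round-nosed free end of the rod, on its axis; +y points along the rod, into it (the way to thread). Straight for 73 to 141 mm, then it bends to own +x. The rod was bent by hand: both bends lie level, radius about 27 mm, 42 to 66 degrees each, with 52 to 88 mm straight between them. Its true shape differs each time and has to be felt or seen.
- spare_hanger: A grey hanger of the same shape standing on the bench; not wanted, leave it. Origin under its centre.
- media_bottle: Clear bottle with an orange cap and yellow label, 68 mm wide, 150 mm tall; leave it. Origin under its centre.
- beaker: Empty glass beaker, 68 mm wide, 85 mm tall; leave it. Origin under its centre.
- tip_box: Clear box of white pipette tips with a blue deck, 85 x 120 mm, 58 mm tall; leave it. Origin under its centre.
- timer: Flat blue bench timer, 62 x 90 x 20 mm; leave it. Origin under its centre.
- tube_rack: White rack of capped tubes, 75 x 150 mm, 100 mm tall, often under the rail; leave it. Origin under its centre.
- loose_collar: Small steel ring lying on the bench, 24 mm across, 12 mm high; leave it. Origin under its centre.
Mind the look-alikes: they are no part of the job. What is shaped like the hanger but orange or turquoise is not meant.

How it is judged:
By the outcome, as a careful person would: the job done as asked, in the order asked, and still so for the second after the job is handed in, with the robot touching nothing.
It also fails if it takes over 72 s, if anything falls off the work surface, if the arm or the gripper's body presses on something with over 40 N, if the wrist force passes 120 N, or if a joint passes its speed limit or range.

## Working session

There is one attempt and no reset: what is moved stays moved. The work goes in short steps, Python scripts to look and compute and a tool call to move; the robot and the scene stay as the last step left them, time stands still between calls to the robot, and variables do not carry over. Pictures are saved under pics/ and viewed, at most 10 in all, crops included, and the job is handed in when it is done.

Besides the shell and the picture viewer there is one more tool, called after "Emit:" as a command line: name --pt "numbers of a row" for each row, then --argument value for the rest. arm_command: Moves the arm, as the interface text tells. Its arguments: {"type":"object","properties":{"deltas":{"type":"array"},"force":{"type":"number"}},"required":["deltas"]}

```bash
mkdir -p pics; cat > h.py <<'E'
import numpy as np, cv2
from plant import state, cams, ctrl
def shot(n,tag=None):
    c=cams.read_camera(n)
    if tag: cv2.imwrite(f'pics/{tag}.png',cv2.cvtColor(c['frame'],cv2.COLOR_RGB2BGR))
    return c
def ray(c,u,v):
    M=np.array(c['camera_from_world']);R=M[:3,:3];t=M[:3,3]
    d=R.T@np.array([(u-c['cx'])/c['fx'],-(v-c['cy'])/c['fy'],-1.]);return -R.T@t,d
def onz(c,u,v,z):
    o,d=ray(c,u,v);return o+d*(z-o[2])/d[2]
def proj(c,p):
    M=np.array(c['camera_from_world']);q=M[:3,:3]@np.array(p)+M[:3,3]
    return np.array([c['cx']+c['fx']*q[0]/-q[2],c['cy']-c['fy']*q[1]/-q[2]])
E
python3 - <<'E'
from h import *
np.set_printoptions(precision=3,suppress=True)
for n in('scene','top'):
    c=shot(n,n+'0');print({k:v for k,v in c.items() if k not in('frame',)}, ray(c,320,200))
print(state(),ctrl.tips_ahead)
E
```

```text
{'fx': 396.4895486507822, 'fy': 396.4895486507822, 'cx': 323.9773839194823, 'cy': 195.82785354147293, 'camera_from_world': array([[ 0.208,  0.978,  0.002, -0.094],
       [-0.586,  0.123,  0.801,  0.181],
       [ 0.783, -0.168,  0.599, -1.445],
       [ 0.   ,  0.   ,  0.   ,  1.   ]])} (array([ 1.257, -0.173,  0.72 ]), array([-0.779,  0.156, -0.607]))
{'fx': 423.115278646743, 'fy': 423.115278646743, 'cx': 323.071655698732, 'cy': 201.2797636174013, 'camera_from_world': array([[ 0.   , -1.   ,  0.009, -0.054],
       [ 0.995,  0.001,  0.102, -0.571],
       [-0.102,  0.009,  0.995, -1.264],
       [ 0.   ,  0.   ,  0.   ,  1.   ]])} (array([ 0.439, -0.043,  1.316]), array([ 0.105, -0.001, -0.994]))
{'time': 0.1, 'q': array([-1.258,  0.333, -0.065,  1.461,  0.022,  1.35 , -0.088]), 'qvel': array([ 0.001, -0.004,  0.   , -0.002,  0.   , -0.001,  0.   ]), 'effort': array([  0.002, -62.454,   0.024, -39.071,  -0.061,   0.037,   0.   ]), 'ee_pos': array([0.206, 0.59 , 0.404]), 'tool_rot': array([ 0.167,  0.986, -0.001, -0.   ]), 'wrist_force': array([ 0.188, -0.267,  0.382]), 'wrist_torque': array([ 0.032,  0.04 , -0.028]), 'finger_force': 0.0, 'opening': 0.08694433219707935} 0.1822
```

View pics/scene0.png

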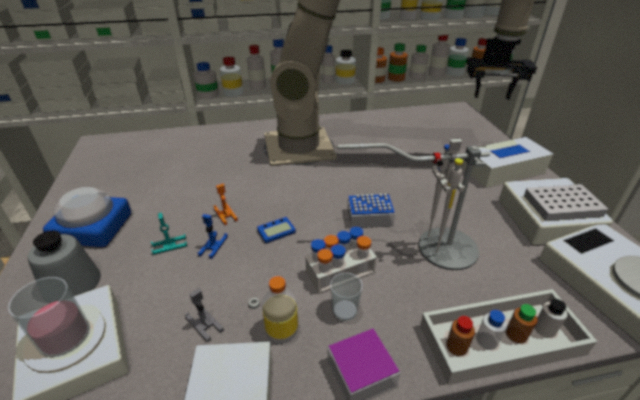

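View pics/top0.png

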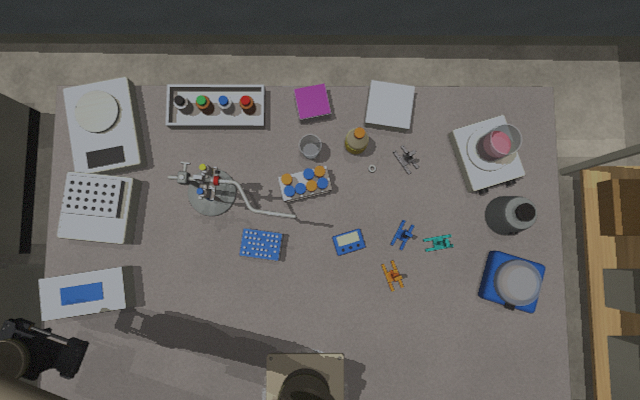

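Top view: the stop is at about (216,181), the rod tip at (294,216), and it bends twice in between. There are four hanger shapes: blue at top (403,235) / scene (210,235), turquoise at (438,243), orange at (393,275) and grey at (406,158). Only the one at (403,235) is blue, so that is the one meant. I'll confirm it in an enlarged crop.

```bash
python3 - <<'E'
from h import *
np.set_printoptions(precision=4,suppress=True)
t=shot('top');s=shot('scene')
def crop(c,x,y,w,h,W,H): return cv2.resize(cv2.cvtColor(c['frame'][y:y+h,x:x+w],cv2.COLOR_RGB2BGR),(W,H),interpolation=cv2.INTER_CUBIC)
a=crop(t,370,205,100,75,400,300);b=crop(s,150,180,100,75,400,300);r=crop(t,170,150,150,85,510,289);r2=crop(s,330,135,160,164//1,290,289)
cv2.imwrite('pics/c1.png',np.vstack([np.hstack([a,b]),np.hstack([r,r2])]))
# blue mask
for n,c,box in(('top',t,(375,215,425,255)),('scene',s,(190,205,235,262))):
    hsv=cv2.cvtColor(c['frame'],cv2.COLOR_RGB2HSV);m=cv2.inRange(hsv,(105,110,40),(125,255,255))
    z=np.zeros_like(m);x0,y0,x1,y1=box;z[y0:y1,x0:x1]=m[y0:y1,x0:x1]
    ys,xs=np.nonzero(z);print(n,len(xs),xs.min(),xs.max(),ys.min(),ys.max(),xs.mean(),ys.mean())
    for y in range(ys.min(),ys.max()+1): print(y,''.join('#' if z[y,x] else '.' for x in range(x0,x1)))
E
```

```text
top 229 391 413 220 249 402.1353711790393 234.41484716157206
220 ............................##....................
221 ...........................####...................
222 ...........................###....................
223 ..........................###.....................
224 ..........................###.....................
225 .........................###........###...........
226 ........................####........###...........
227 ........................###........####...........
228 .......................#.##........###............
229 .......................####.......###.............
230 ......................#########...###.............
231 ......................##############..............
232 .....................###############..............
233 .....................###############..............
234 ....................#######.#.#######.............
235 ....................########....######............
236 ...................########......####.............
237 ...................#########....##................
238 ..................####..#########............
[... 2174 characters left out ...]

244 ................################.............
245 ..............#################..............
246 .............#################...............
247 ............##################...............
248 ...........##################................
249 ...........#####.....#######.................
250 ..........#####.......######.................
251 .........#####........#####..................
252 .........####.........####...................
253 ........#####........#####...................
254 .........###........#####....................
255 ..........#........#####.....................
256 ....................###......................
257 ....................##.......................
```

View pics/c1.png

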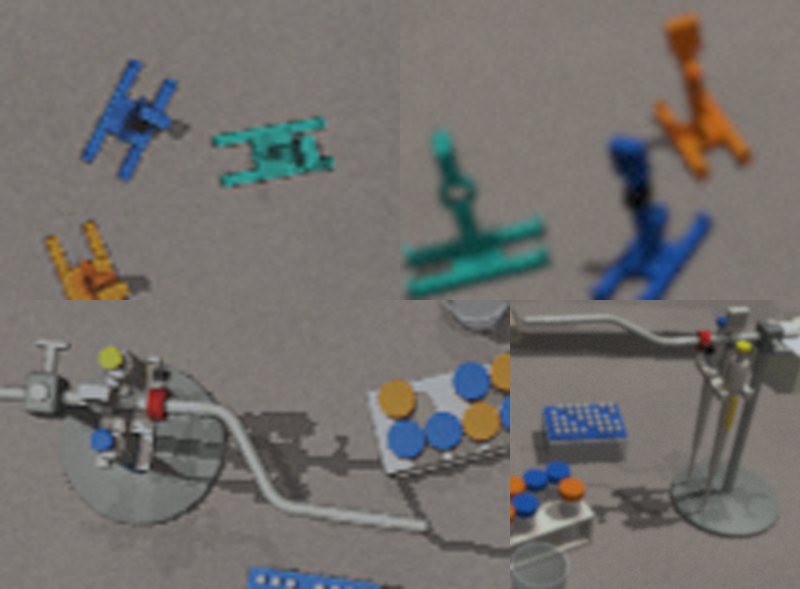

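The crop confirms it: the only blue hanger with a black collar is at top (403,235). The orange and turquoise ones are decoys. In the rail crop the rod runs from the red stop, bends about 55° and bends back, ending at about top (294,216). Next I'll measure the rod and the hanger.

```bash
cat > rod.py <<'E'
from h import *
np.set_printoptions(precision=4,suppress=True)
E
python3 - <<'E'
from rod import *
t=shot('top');f=t['frame'].astype(float)
hsv=cv2.cvtColor(t['frame'],cv2.COLOR_RGB2HSV)
# red stop
m=cv2.inRange(hsv,(0,150,80),(8,255,255))|cv2.inRange(hsv,(172,150,80),(180,255,255))
ys,xs=np.nonzero(m[165:200,200:235]);print('red',len(xs),xs.min()+200,xs.max()+200,ys.mean()+165,xs.mean()+200)
g=t['frame'].max(2)
L=[]
for u in range(221,298):
    lo,hi=(174,190) if u<232 else ((176,220) if u<256 else (204,222))
    col=g[lo:hi,u].astype(float);w=np.clip(col-150,0,None)
    if w.sum()>20:
        v=(w*np.arange(lo,hi)).sum()/w.sum();L.append((u,v,w.sum()))
P=np.array([list(onz(t,u,v,.28)[:2])+[u,v,w] for u,v,w in L])
for p in P[::3]: print(p)
print(P[-4:])
def fit(a,b):
    Q=P[(P[:,2]>=a)&(P[:,2]<=b)][:,:2];k=np.polyfit(Q[:,1],Q[:,0],1);print(a,b,'slope dx/dy',k,'deg',np.degrees(np.arctan(k[0])),'res',np.abs(np.polyval(k,Q[:,1])-Q[:,0]).max());return k
fit(222,229);fit(240,247);fit(258,290)
# hanger
b=[onz(t,u,v,.01) for u,v in((404,220.5),(391.5,243.5),(412,225.5),(400.5,248.5))]
print('hanger',np.mean(b,0),b)
s=shot('scene')
# fin by two views: top fin ray? use scene fin centroid (208.0? ,219) at z .091
print('fin scene',onz(s,207.5,219.5,.091))
print('top proj of fin top', proj(t,list(np.mean(b,0)[:2])+[.091]), proj(s,list(np.mean(b,0)[:2])+[.091]))
E
```

```text
red 39 213 218 179.92307692307693 215.56410256410257
[  0.5963   0.2001 221.     180.5217  23.    ]
[  0.5961   0.1927 224.     180.6     25.    ]
[  0.5954   0.1853 227.     180.9167  24.    ]
[  0.5749   0.1528 240.     189.16    25.    ]
[  0.5603   0.1451 243.     195.037   27.    ]
[  0.5456   0.1375 246.     200.9655  29.    ]
[  0.532    0.1299 249.     206.5     24.    ]
[  0.5166   0.0782 270.     212.7619  21.    ]
[[  0.5271   0.1249 251.     208.5     22.    ]
 [  0.5166   0.0782 270.     212.7619  21.    ]
 [  0.5157   0.0733 272.     213.1304  23.    ]
 [  0.5147   0.0635 276.     213.5455  22.    ]]
222 229 slope dx/dy [0.082  0.5804] deg 4.686722512782899 res 0.00028902834690025525
240 247 slope dx/dy [1.8979 0.2847] deg 62.21520584777847 res 0.0004382893247889541
258 290 slope dx/dy [0.1263 0.5066] deg 7.1991068209116795 res 0.00016940580909163838
hanger [ 0.4701 -0.2978  0.01  ] [array([ 0.5132, -0.3048,  0.01  ]), array([ 0.4423, -0.2649,  0.01  ]), array([ 0.4977, -0.3292,  0.01  ]), array([ 0.4271, -0.2923,  0.01  ])]
fin scene [ 0.4708 -0.2963  0.091 ]
top proj of fin top [407.4521 233.7926] [206.8968 219.4021]
```

```bash
cat > go.py <<'E'
# usage: go.py x y z theta [x y z theta ...] : deltas (tool frame, deg) from measured pose; theta = world angle of tool y
from rod import *
import sys
from scipy.spatial.transform import Rotation as R
s=state();p=np.array(s['ee_pos']);r=R.from_quat(s['tool_rot']);yv=r.as_matrix()[:,1]
print('t%.2f'%s['time'],'p',p,'th %.1f'%np.degrees(np.arctan2(yv[1],yv[0])),'zt',r.as_matrix()[:,2],'F',np.array(s['wrist_force']),'T',np.array(s['wrist_torque']),'op %.4f ff %.1f'%(s['opening'],s['finger_force']))
a=[float(v) for v in sys.argv[1:]]
for i in range(0,len(a),4):
    th=np.radians(a[i+3]);y=np.array([np.cos(th),np.sin(th),0]);z=np.array([0,0,-1.]);M=np.c_[np.cross(y,z),y,z]
    d=r.inv().apply(np.array(a[i:i+3])-p);w=(r.inv()*R.from_matrix(M)).as_rotvec(degrees=True);print('d',d,w)
E
python3 go.py .42 .15 .42 20 .4705 -.297 .37 -28.5
python3 - <<'E'
from rod import *
print(state()['q'])
t=shot('top');g=t['frame'].max(2).astype(float)
L=[]
for u in range(254,300):
    col=g[203:224,u];w=np.clip(col-np.median(col)-15,0,None);
    v=(w*np.arange(203,224)).sum()/max(w.sum(),1);L.append((u,v,w.sum(),*onz(t,u,v,.28)[:2]))
print(np.array(L)[::2])
E
```

```text
t0.30 p [0.2059 0.5901 0.4045] th 70.8 zt [-0.0002 -0.0004 -1.    ] F [ 0.0758 -0.4743  0.3367] T [-0.0031  0.0162 -0.0205] op 0.0870 ff 0.0
d [-0.3471 -0.3449 -0.0154] [-0.0226  0.0095 50.7588]
d [-0.5421 -0.7503  0.0348] [-0.0184  0.0198 99.2588]
[-1.2576  0.3324 -0.0647  1.4604  0.0216  1.3499 -0.0885]
[[254.     210.0278  36.       0.5233   0.1175]
 [256.     210.5476  42.       0.522    0.1126]
 [258.     210.7436  39.       0.5215   0.1077]
 [260.     210.8333  30.       0.5213   0.1028]
 [262.     211.4688  32.       0.5198   0.0978]
 [264.     211.697   33.       0.5192   0.0929]
 [266.     211.7714  35.       0.519    0.088 ]
 [268.     212.1556  45.       0.5181   0.0831]
 [270.     212.6889  45.       0.5168   0.0782]
 [272.     212.8958  48.       0.5163   0.0733]
 [274.     213.1591  44.       0.5156   0.0684]
 [276.     213.4324  37.       0.515    0.0635]
 [278.     213.619   42.       0.5145   0.0586]
 [280.     213.75    36.       0.5142   0.0536]
 [282.     214.0513  39.       0.5134   0.0487]
 [284.     214.4865  37.       0.5124   0.0438]
 [286.     214.7297  37.       0.5118   0.0389]
 [288.     214.8462  39.       0.5115   0.034 ]
 [290.     215.1552  58.       0.5107   0.0291]
 [292.     215.55    60.       0.5098   0.0242]
 [294.     215.6154  26.       0.5096   0.0193]
 [296.       0.       0.       1.0684   0.0181]
 [298.       0.       0.       1.0685   0.0129]]
```

Emit:
arm_command --pt "-0.045 -0.043 0 0 0 7 0" --pt "-0.09 -0.086 0 0 0 14 0" --pt "-0.135 -0.13 0 0 0 21 0" --pt "-0.18 -0.175 -0.01 0 0 28 0" --pt "-0.22 -0.22 -0.015 0 0 35 0" --pt "-0.265 -0.26 -0.015 0 0 41 0" --pt "-0.31 -0.305 -0.015 0 0 46 0" --pt "-0.347 -0.345 -0.015 0 0 51 0"

```text
time: 1.35
ee_pos: [0.4205, 0.1477, 0.42]
tool_rot: [0.577, 0.817, 0.0, 0.0]
wrist_force: [1.6, 0.3, -0.3]
opening: 0.087
finger_force: 0.0
```

```bash
python3 go.py .4705 -.297 .37 -28.5
```

```text
t1.35 p [0.4205 0.1477 0.42  ] th 19.6 zt [ 0.0007  0.0007 -1.    ] F [ 1.6494  0.3177 -0.3231] T [-0.0421 -0.0035 -0.0164] op 0.0870 ff 0.0
d [-0.4358 -0.1017  0.0498] [ 0.038  -0.0455 48.0517]
```

Emit:
arm_command --pt "-0.05 -0.018 0 0 0 6 0" --pt "-0.105 -0.035 0 0 0 12 0" --pt "-0.16 -0.045 0 0 0 18 0" --pt "-0.215 -0.055 0 0 0 24 0" --pt "-0.27 -0.065 0.01 0 0 30 0" --pt "-0.325 -0.075 0.02 0 0 36 0" --pt "-0.38 -0.09 0.035 0 0 42 0" --pt "-0.436 -0.102 0.05 0 0 48 0"

```text
time: 2.35
ee_pos: [0.4714, -0.2964, 0.3698]
tool_rot: [0.859, 0.512, 0.001, 0.0]
wrist_force: [1.5, 0.5, 0.8]
opening: 0.0874
finger_force: 0.0
```

```bash
python3 go.py .4705 -.297 .259 -28.5; python3 -c "
from h import *
t=shot('top','a1');s=shot('scene','a2')
a=cv2.imread('pics/a1.png')[200:290,340:460];b=cv2.imread('pics/a2.png')[150:270,140:280]
cv2.imwrite('pics/a3.png',np.hstack([cv2.resize(a,(400,300)),cv2.resize(b,(350,300))]))
print(state()['q'])"
```

```text
t2.35 p [ 0.4714 -0.2964  0.3698] th -28.4 zt [ 0.0017  0.0001 -1.    ] F [1.5471 0.4851 0.8403] T [-0.0819 -0.001   0.0025] op 0.0874 ff 0.0
d [-0.0011 -0.0006  0.1108] [ 0.0826 -0.0482  0.1216]
[-0.27291554  0.27559832  0.89783226  1.73215143 -0.22012062  1.24453711
  0.17566204]
```

View pics/a3.png

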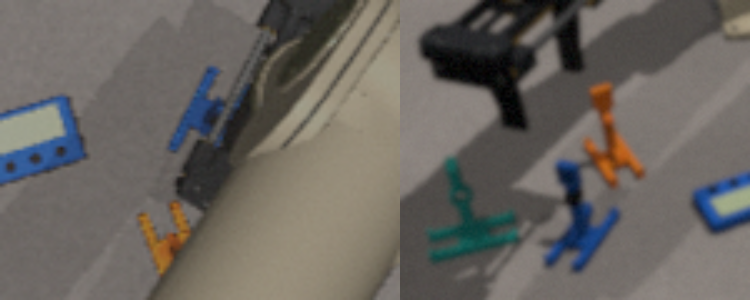

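The fingers straddle the blue hanger, and the orange and turquoise ones are clear of them. I'll go down with the fingers half closed.

Emit:
arm_command --pt "-0.001 0 0.03 0 0 0 0.4" --pt "-0.001 -0.001 0.065 0 0 0 0.4" --pt "-0.001 -0.001 0.09 0 0 0 0.4" --pt "-0.001 -0.001 0.105 0 0 0 0.4" --pt "-0.001 -0.001 0.111 0 0 0 0.4" --pt "-0.001 -0.001 0.111 0 0 0 0.5" --force 10

```text
time: 3.2
ee_pos: [0.4701, -0.2952, 0.2591]
tool_rot: [0.858, 0.513, 0.0, 0.0]
wrist_force: [0.6, -1.0, 0.3]
opening: 0.0484
finger_force: 0.0
```

Emit:
arm_command --pt "0 0 0 0 0 0 0.7" --pt "0 0 0 0 0 0 0.85" --pt "0 0 0 0 0 0 1" --pt "0 0 0 0 0 0 1" --pt "0 0 0 0 0 0 1" --pt "0 0 0 0 0 0 1" --force 20

```text
time: 3.95
ee_pos: [0.4699, -0.2951, 0.2586]
tool_rot: [0.858, 0.513, -0.0, -0.0]
wrist_force: [-0.0, 1.0, -1.0]
opening: 0.0098
finger_force: 20.0
```

```bash
python3 go.py; python3 -c "
from h import *
s=shot('scene','b2')
b=cv2.imread('pics/b2.png')[170:270,150:270]
cv2.imwrite('pics/b3.png',cv2.resize(b,(600,500)))"
```

```text
t3.95 p [ 0.4699 -0.2951  0.2586] th -28.2 zt [-0.0003  0.0002 -1.    ] F [-0.0268  1.0474 -0.9867] T [-0.1264  0.1467  0.0126] op 0.0098 ff 20.0
```

View pics/b3.png

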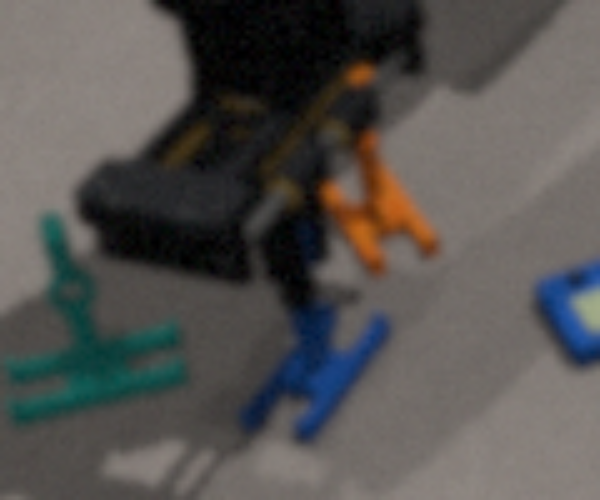

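Emit:
arm_command --pt "0 0 -0.01 0 0 0 1" --pt "0 0 -0.03 0 0 0 1" --pt "0 0 -0.065 0 0 0 1" --pt "0 0 -0.1 0 0 0 1" --pt "0 0 -0.14 0 0 0 1" --pt "0 0 -0.18 0 0 0 1" --pt "0 0 -0.21 0 0 0 1" --pt "0 0 -0.218 0 0 0 1" --force 25

```text
time: 5.0
ee_pos: [0.4696, -0.2958, 0.4795]
tool_rot: [0.858, 0.513, 0.001, 0.001]
wrist_force: [1.1, -1.3, 0.0]
opening: 0.0098
finger_force: 25.0
```

```bash
python3 go.py .503 -.032 .4766 -7.9
```

```text
t5.00 p [ 0.4696 -0.2958  0.4795] th -28.3 zt [ 0.0038 -0.0009 -1.    ] F [ 1.0861 -1.2605  0.0336] T [-0.1208  0.1427  0.045 ] op 0.0098 ff 25.0
d [ 0.2482 -0.0955  0.0028] [  0.223   -0.0195 -20.3736]
```

Emit:
arm_command --pt "0.03 -0.012 0 0 0 -3 1" --pt "0.07 -0.028 0 0 0 -6 1" --pt "0.115 -0.045 0 0 0 -10 1" --pt "0.16 -0.062 0 0 0 -14 1" --pt "0.2 -0.077 0.001 0 0 -17 1" --pt "0.23 -0.089 0.002 0 0 -19 1" --pt "0.248 -0.0955 0.002 0 0 -20.3 1" --pt "0.248 -0.0955 0.002 0 0 -20.3 1"

```text
time: 6.0
ee_pos: [0.5033, -0.031, 0.4745]
tool_rot: [0.754, 0.657, -0.0, 0.0]
wrist_force: [-0.3, -1.1, -1.1]
opening: 0.0094
finger_force: 25.0
```

```bash
python3 go.py .5025 -.032 .4766 -7.9; python3 -c "
from h import *
s=shot('scene','d1');t=shot('top','d2')
b=cv2.imread('pics/d1.png')[110:230,250:430];a=cv2.imread('pics/d2.png')[160:260,180:330]
cv2.imwrite('pics/d3.png',np.hstack([cv2.resize(b,(450,300),interpolation=2),cv2.resize(a,(350,300),interpolation=2)]))
print('eye',proj(s,[.503,-.032,.28]),'tip',proj(s,[.5095,.018,.28]))"
```

```text
t6.00 p [ 0.5033 -0.031   0.4745] th -7.9 zt [-0.0004 -0.0004 -1.    ] F [-0.2952 -1.1164 -1.0856] T [-0.1452  0.0127  0.0295] op 0.0094 ff 25.0
d [-0.0011 -0.0007 -0.0021] [-0.0218  0.0262  0.0204]
eye [315.02181938 147.51634326] tip [337.67629214 146.64745755]
```

View pics/d3.png

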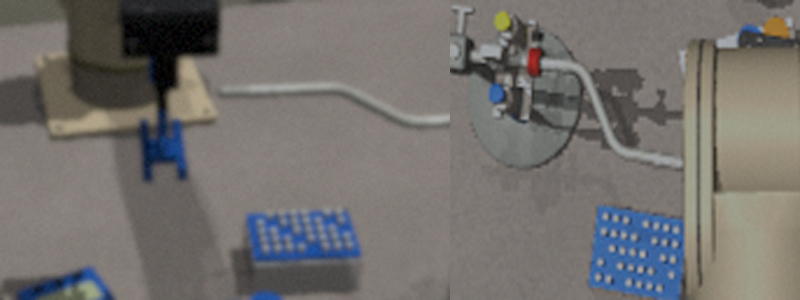

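The hanger hangs plumb with its collar near scene (315,148), and the rod tip is at about scene (339,146), as predicted. One more numeric check of the rod row and the hanger in the scene view before threading.

```bash
python3 - <<'E'
from rod import *
s=shot('scene');g=s['frame'].max(2).astype(float)
for u in range(334,384,4):
    col=g[136:162,u];w=np.clip(col-np.median(col)-12,0,None);v=(w*np.arange(136,162)).sum()/max(w.sum(),1)
    # predicted row
    ys=np.linspace(0,.14,300);pr=np.array([proj(s,[.5065+.138*y,y,.28]) for y in ys]);print(u,round(v,2),w.sum(),round(np.interp(u,pr[:,0],pr[:,1]),2))
m=cv2.inRange(cv2.cvtColor(s['frame'],cv2.COLOR_RGB2HSV),(105,110,30),(125,255,255))[150:190,300:332]
for i,r in enumerate(m): print(150+i,''.join('#' if v else '.' for v in r))
p=state()['ee_pos'];th=np.radians(-7.9);xh=np.array([np.cos(th),np.sin(th),0]);yh=np.array([-np.sin(th),np.cos(th),0])
O=np.array([p[0],p[1],p[2]-.2586])
print('plate corners',[proj(s,O+a*.043*xh+b*.02*yh+np.array([0,0,.005])).round(1) for a in(1,-1) for b in(1,-1)])
print('eye',proj(s,O+[0,0,.062]),'top at z .28->+2mm:',proj(s,O+[0,0,.064]))
E
```

```text
334 152.88 136.0 146.66
338 0.0 0.0 146.52
342 145.0 3.0 146.38
346 145.0 3.0 146.25
350 144.62 48.0 146.11
354 144.51 47.0 145.97
358 144.44 32.0 145.83
362 144.41 46.5 145.7
366 144.21 56.0 145.56
370 144.0 51.0 145.42
374 143.75 32.0 145.28
378 143.61 36.0 145.15
382 143.54 28.0 145.01
150 ................................
151 ................................
152 ................................
153 ................................
154 .............##.................
155 .............##.................
156 .............##.................
157 .............##.................
158 .............##.................
159 .............##...###...........
160 ......##.....###..####..........
161 ......##....####..####..........
162 ......##....####..####..........
163 ......##....####..####..........
164 ......##....####..####..........
165 ......####..##########..........
166 ......################..........
167 ......################..........
168 .......###############..........
169 .......################.........
170 .......################.........
171 .......################.........
172 .......################.........
173 .......################.........
174 .......########.#.#####.........
175 .......###.........####.........
176 .......##...........###.........
177 .......##...........###.........
178 .......##............##.........
179 .......##............##.........
180 .......##............##.........
181 ........#.......................
182 ................................
183 ................................
184 ................................
185 ................................
186 ................................
187 ................................
188 ................................
189 ................................
plate corners [array([324.8, 180.1]), array([306.8, 180.8]), array([322.2, 159.8]), array([305.4, 160.4])]
eye [314.4586 148.2999] top at z .28->+2mm: [314.4474 147.5109]
```

Emit:
arm_command --pt "0.012 -0.0005 -0.002 0 0 0 1" --pt "0.028 -0.0005 -0.002 0 0 0 1" --pt "0.038 -0.0005 -0.002 0 0 0 1" --pt "0.041 -0.0005 -0.002 0 0 0 1" --pt "0.044 -0.0005 -0.002 0 0 0 1" --pt "0.047 -0.0005 -0.002 0 0 0 1" --pt "0.05 -0.0005 -0.002 0 0 0 1" --pt "0.053 -0.0005 -0.002 0 0 0 1"

```text
time: 7.15
ee_pos: [0.51, 0.0211, 0.4767]
tool_rot: [0.754, 0.656, -0.0, -0.0]
wrist_force: [0.1, -0.7, -1.0]
opening: 0.0097
finger_force: 25.0
```

```bash
python3 go.py .5123 .034 .4766 -7.9
```

```text
t7.15 p [0.51   0.0211 0.4767] th -8.0 zt [-0.0001  0.     -1.    ] F [ 0.1299 -0.6872 -1.0161] T [-0.1398  0.1471 -0.0465] op 0.0097 ff 25.0
d [0.0131 0.0005 0.0001] [-0.0043 -0.0023 -0.0508]
```

Emit:
arm_command --pt "0.004 0 0 0 0 0 1" --pt "0.008 0 0 0 0 0 1" --pt "0.012 0 0 0 0 0 1" --pt "0.016 0 0 0 0 0 1" --pt "0.02 0 0 0 0 0 1" --pt "0.02 0 0 0 0 0 1"

```text
time: 7.9
ee_pos: [0.5128, 0.0413, 0.4767]
tool_rot: [0.754, 0.657, 0.0, -0.0]
wrist_force: [-0.0, 0.1, -1.6]
opening: 0.0099
finger_force: 25.0
```

```bash
python3 go.py; python3 -c "
from h import *
s=shot('scene','e1')
b=cv2.imread('pics/e1.png')[110:200,290:410]
cv2.imwrite('pics/e3.png',cv2.resize(b,(800,600),interpolation=2))"
```

```text
t7.90 p [0.5128 0.0413 0.4767] th -7.9 zt [-0.0001  0.0001 -1.    ] F [-0.0184  0.0584 -1.5892] T [-0.0916  0.0832 -0.0143] op 0.0099 ff 25.0
```

View pics/e3.png

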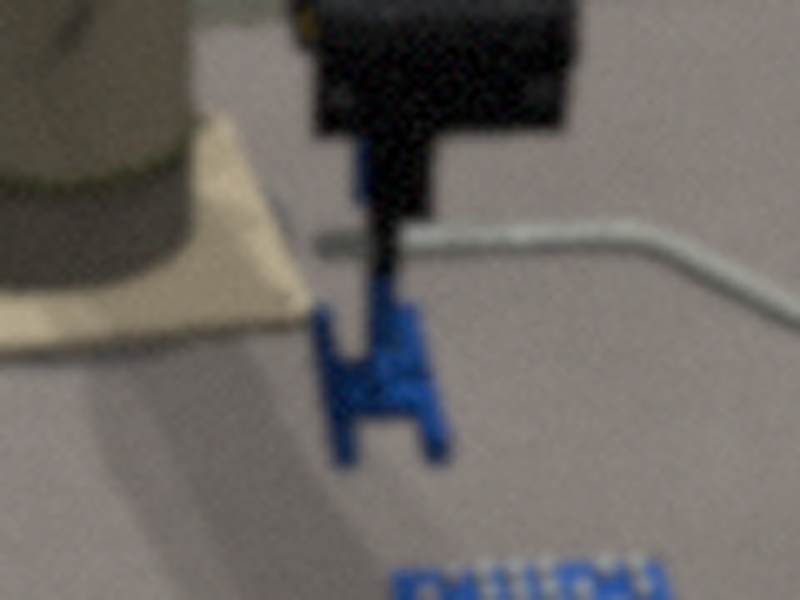

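The rod runs through the collar: the tip sticks out on the left at scene (338,146) and the collar is at (348,147). There is no side force. I'll check the eye's offset along the bore from the pixels.

```bash
python3 - <<'E'
from rod import *
s=shot('scene')
p=np.array(state()['ee_pos'])
print(proj(s,p-[0,0,.1966]),proj(s,[*p[:2],p[2]-.17]),proj(s,p-[0,0,.2536]))
f=s['frame'][136:166,335:362]
g=f.max(2)
for i,r in enumerate(g): print(136+i,' '.join('%3d'%v for v in r))
E
```

```text
[347.9689 146.2571] [348.434  135.5928] [347.0266 167.8608]
136 129 134 134 135 133 130 125  93  62  44  23  11   8   4  12   8   5   9  22  61  99 124 134 132 132 131 132
137 131 134 133 132 135 130 121  95  62  37  24  10   5  13  16  11   9  12  25  56 100 125 131 134 133 133 131
138 132 131 132 135 131 128 120  97  62  36  20   9   8   7   3   5   9  12  23  62 100 124 131 133 134 132 132
139 132 131 130 133 130 131 124 101  67  46  24   4  12   0   9  10   8   5  24  66 100 122 130 133 134 132 127
140 132 133 132 131 129 131 124 104  84  60  35  10   7  15  17   6   6  14  27  70 106 127 133 135 133 131 131
141 133 131 132 131 133 130 126 118 100  74  39  16  13   9  12  10  10  12  33  66 104 125 132 133 132 133 129
142 131 130 130 128 132 131 129 125 119  93  54  25  18   8  20  28  33  41  47  78 109 128 132 135 133 133 133
143 131 128 126 126 124 121 125 122 115  92  54  19  14  21  38  63  75  83  89 103 123 136 144 140 135 133 134
144 128 128 119 111 105 105 105 105  96  77  55  24  13  33  65 100 119 126 131 135 146 148 148 149 143 143 144
145 124 121 102  89  88  89  88 
[... 1619 characters left out ...]
 129 129 129 131 132 135 128
160  92  80  67  60  76  95 116 125 112  89  74  70  68  71  86 107 121 124 125 126 128 132 132 135 132 132 133
161 102  82  67  61  70  91 112 123 111  84  76  78  81  73  79 104 118 123 122 122 130 132 134 132 131 133 134
162 113  87  69  60  68  83  98 111 100  87  78  89  93  87  93 109 119 122 121 122 125 135 135 135 134 133 134
163 113  93  69  62  67  75  85  87  82  73  83  96 110 107 107 114 118 117 121 122 124 135 138 135 133 133 135
164 115  95  72  70  61  68  70  67  66  66  76  98 114 112 108 110 114 111 115 117 122 135 134 137 133 136 133
165 114 100  72  62  61  60  61  64  64  60  70  97 113 109 103  97  97  96  98 110 122 133 136 135 137 134 134
```

```bash
cat > path.py <<'E'
# usage: path.py biasx biasy step_mm n  : rows along the rod centreline from the current eye position
from rod import *
import sys
from scipy.spatial.transform import Rotation as R
E_=-.0035;ZT=.4766;Rb=.027
def line(k,b): return k,b
A=(.138,.5065);B=(1.898,.2847);C=(.082,.5804)
def ix(a,b): y=(b[1]-a[1])/(a[0]-b[0]);return np.array([a[0]*y+a[1],y])
def dr(a): v=np.array([a[0],1.]);return v/np.linalg.norm(v)
P0=np.array([A[0]*.018+A[1],.018]);P1,P2=ix(A,B),ix(B,C);P3=np.array([C[0]*.206+C[1],.206])
pts=[]
def arc(P,d0,d1):
    h=np.arccos(d0@d1);T=Rb*np.tan(h/2);n=np.array([-d0[1],d0[0]]);n=n*np.sign(n@d1)
    return P-d0*T,P+d1*T,[P-d0*T+n*Rb*(1-np.cos(a))+d0*Rb*np.sin(a) for a in np.linspace(0,h,40)]
a1=arc(P1,dr(A),dr(B));a2=arc(P2,dr(B),dr(C))
lin=lambda p,q:[p+(q-p)*t for t in np.linspace(0,1,60)[:-1]]
W=np.array(lin(P0,a1[0])+a1[2][:-1]+lin(a1[1],a2[0])+a2[2][:-1]+lin(a2[1],P3)+[P3])
S=np.r_[0,np.cumsum(np.linalg.norm(np.diff(W,axis=0),axis=1))]
TH=np.degrees(np.unwrap(np.arctan2(np.gradient(W[:,1],S),np.gradient(W[:,0],S))))-90
at=lambda s:(np.array([np.interp(s,S,W[:,0]),np.interp(s,S,W[:,1])]),np.interp(s,S,TH))
if __name__=='__main__':
    bx,by,st,n=[float(v) for v in sys.argv[1:5]]
    s_=state();p=np.array(s_['ee_pos']);r=R.from_quat(s_['tool_rot']);M=r.as_matrix();th=np.degrees(np.arctan2(M[1,1],M[0,1]))
    eye=p[:2]+E_*M[:2,0];i=np.argmin(np.linalg.norm(W+[bx,by]-eye,axis=1));s0=S[i]
    print('t%.2f'%s_['time'],'eye',eye,'z',p[2],'th %.1f'%th,'s %.4f of %.4f'%(s0,S[-1]),'off path',eye-W[i]-[bx,by],'bends at',[round(S[np.argmin(np.linalg.norm(W-q,axis=1))],4) for q in(a1[0],a1[1],a2[0],a2[1])])
    print('F world',np.array(s_['wrist_force']),'F tool',M.T@np.array(s_['wrist_force']),'T tool',M.T@np.array(s_['wrist_torque']),'op %.4f'%s_['opening'])
    for k in range(1,int(n)+1):
        q,t=at(min(s0+k*st/1000,S[-1]-.005));h=np.radians(t+90);tc=q+[bx,by]-E_*np.array([np.cos(h),np.sin(h)])
        d=M.T@(np.r_[tc,ZT]-p);print('[%.4f, %.4f, %.4f, 0, 0, %.1f, 1],'%(*d,th-t))
E
python3 path.py 0 0 7 8
```

```text
t8.00 eye [0.5122 0.0373] z 0.4767434503727085 th -7.9 s 0.0194 of 0.2267 off path [0.0006 0.0001] bends at [np.float64(0.0952), np.float64(0.1208), np.float64(0.1711), np.float64(0.1982)]
F world [ 0.4847  0.6427 -1.2638] F tool [0.7034 0.3913 1.2639] T tool [ 0.0486 -0.117   0.012 ] op 0.0097
[0.0068, -0.0006, 0.0001, 0, 0, -0.1, 1],
[0.0138, -0.0006, 0.0001, 0, 0, -0.1, 1],
[0.0208, -0.0006, 0.0001, 0, 0, -0.1, 1],
[0.0278, -0.0006, 0.0001, 0, 0, -0.1, 1],
[0.0348, -0.0007, 0.0001, 0, 0, -0.1, 1],
[0.0418, -0.0007, 0.0001, 0, 0, -0.1, 1],
[0.0488, -0.0007, 0.0001, 0, 0, -0.1, 1],
[0.0558, -0.0007, 0.0001, 0, 0, -0.1, 1],
```

Emit:
arm_command --pt "0.006 0 0 0 0 0 1" --pt "0.012 0 0 0 0 0 1" --pt "0.018 0 0 0 0 0 1" --pt "0.024 0 0 0 0 0 1" --pt "0.03 0 0 0 0 0 1" --pt "0.035 0 0 0 0 0 1" --pt "0.04 0 0 0 0 0 1" --pt "0.04 0 0 0 0 0 1"

```text
time: 9.0
ee_pos: [0.5183, 0.0809, 0.4767]
tool_rot: [0.754, 0.657, -0.0, -0.0]
wrist_force: [0.2, 0.9, -0.9]
opening: 0.0099
finger_force: 25.0
```

```bash
python3 path.py 0 0 5 8
```

```text
t9.00 eye [0.5178 0.0774] z 0.476654671977225 th -7.9 s 0.0597 of 0.2267 off path [0.0006 0.0003] bends at [np.float64(0.0952), np.float64(0.1208), np.float64(0.1711), np.float64(0.1982)]
F world [ 0.1877  0.8911 -0.9432] F tool [0.9084 0.0635 0.9432] T tool [ 0.0726 -0.0798  0.0346] op 0.0099
[0.0046, -0.0006, 0.0001, 0, 0, -0.1, 1],
[0.0096, -0.0006, 0.0001, 0, 0, -0.1, 1],
[0.0146, -0.0006, 0.0001, 0, 0, -0.1, 1],
[0.0196, -0.0006, 0.0001, 0, 0, -0.1, 1],
[0.0246, -0.0006, 0.0001, 0, 0, -0.1, 1],
[0.0296, -0.0006, 0.0001, 0, 0, -0.1, 1],
[0.0346, -0.0006, 0.0001, 0, 0, 0.3, 1],
[0.0396, 0.0003, 0.0001, 0, 0, 9.5, 1],
```

Emit:
arm_command --pt "0.005 -0.0003 0 0 0 0 1" --pt "0.01 -0.0006 0 0 0 0 1" --pt "0.015 -0.0006 0 0 0 0 1" --pt "0.02 -0.0006 0 0 0 0 1" --pt "0.025 -0.0006 0 0 0 0 1" --pt "0.03 -0.0006 0 0 0 0 1" --pt "0.033 -0.0006 0 0 0 0 1" --pt "0.033 -0.0006 0 0 0 0 1"

```text
time: 10.0
ee_pos: [0.5222, 0.1135, 0.4767]
tool_rot: [0.754, 0.657, -0.0, -0.0]
wrist_force: [-0.6, -0.2, 0.1]
opening: 0.0097
finger_force: 25.0
```

```bash
python3 path.py 0 0 2.5 12
```

```text
t10.00 eye [0.5217 0.11  ] z 0.47670327159787285 th -7.9 s 0.0936 of 0.2267 off path [-0.     -0.0007] bends at [np.float64(0.0952), np.float64(0.1208), np.float64(0.1711), np.float64(0.1982)]
F world [-0.6375 -0.1753  0.0623] F tool [-0.2615 -0.6072 -0.0623] T tool [ 0.0144 -0.1348 -0.0056] op 0.0097
[0.0032, 0.0001, 0.0001, 0, 0, 1.8, 1],
[0.0057, 0.0006, 0.0001, 0, 0, 7.1, 1],
[0.0081, 0.0013, 0.0001, 0, 0, 12.4, 1],
[0.0104, 0.0023, 0.0001, 0, 0, 17.7, 1],
[0.0126, 0.0035, 0.0001, 0, 0, 23.0, 1],
[0.0147, 0.0048, 0.0001, 0, 0, 28.3, 1],
[0.0167, 0.0064, 0.0001, 0, 0, 33.6, 1],
[0.0185, 0.0081, 0.0001, 0, 0, 39.0, 1],
[0.0202, 0.0100, 0.0001, 0, 0, 44.3, 1],
[0.0217, 0.0121, 0.0001, 0, 0, 49.6, 1],
[0.0230, 0.0142, 0.0001, 0, 0, 54.0, 1],
[0.0244, 0.0163, 0.0001, 0, 0, 54.3, 1],
```

Emit:
arm_command --pt "0.0032 0.0001 0 0 0 1.8 1" --pt "0.0057 0.0006 0 0 0 7 1" --pt "0.008 0.0013 0 0 0 12.4 1" --pt "0.0104 0.0023 0 0 0 17.7 1" --pt "0.0104 0.0023 0 0 0 17.7 1"

```text
time: 10.62
ee_pos: [0.526, 0.1234, 0.4767]
tool_rot: [0.846, 0.532, 0.0, 0.0]
wrist_force: [0.1, 0.3, -1.0]
opening: 0.0098
finger_force: 25.0
```

```bash
python3 path.py 0 0 2.5 8
```

```text
t10.62 eye [0.5245 0.1202] z 0.47671630998021586 th -25.7 s 0.1037 of 0.2267 off path [-0.     -0.0002] bends at [np.float64(0.0952), np.float64(0.1208), np.float64(0.1711), np.float64(0.1982)]
F world [ 0.1497  0.2625 -1.0367] F tool [0.3014 0.0212 1.0367] T tool [ 0.0495 -0.0793  0.0638] op 0.0098
[0.0027, 0.0004, 0.0001, 0, 0, 5.6, 1],
[0.0051, 0.0011, 0.0001, 0, 0, 10.9, 1],
[0.0074, 0.0020, 0.0001, 0, 0, 16.2, 1],
[0.0097, 0.0031, 0.0001, 0, 0, 21.5, 1],
[0.0118, 0.0044, 0.0001, 0, 0, 26.8, 1],
[0.0139, 0.0059, 0.0001, 0, 0, 32.2, 1],
[0.0158, 0.0076, 0.0001, 0, 0, 36.4, 1],
[0.0178, 0.0091, 0.0001, 0, 0, 36.6, 1],
```

No contact felt, so I'll carry on.

Emit:
arm_command --pt "0.0027 0.0004 0 0 0 5.6 1" --pt "0.0051 0.0011 0 0 0 10.9 1" --pt "0.0074 0.002 0 0 0 16 1" --pt "0.0074 0.002 0 0 0 16 1"

```text
time: 11.12
ee_pos: [0.531, 0.1291, 0.4767]
tool_rot: [0.912, 0.41, -0.0, 0.0]
wrist_force: [0.2, -0.4, -0.4]
opening: 0.0097
finger_force: 25.0
```

```bash
python3 path.py 0 0 2.5 8
```

```text
t11.12 eye [0.5286 0.1264] z 0.4766901468371047 th -41.5 s 0.1109 of 0.2267 off path [0.0002 0.    ] bends at [np.float64(0.0952), np.float64(0.1208), np.float64(0.1711), np.float64(0.1982)]
F world [ 0.1974 -0.4036 -0.3759] F tool [-0.1713  0.4154  0.3759] T tool [-0.0074 -0.1472 -0.0157] op 0.0097
[0.0024, 0.0003, 0.0001, 0, 0, 5.1, 1],
[0.0048, 0.0010, 0.0001, 0, 0, 10.4, 1],
[0.0072, 0.0018, 0.0001, 0, 0, 15.7, 1],
[0.0094, 0.0029, 0.0001, 0, 0, 20.4, 1],
[0.0118, 0.0038, 0.0001, 0, 0, 20.7, 1],
[0.0141, 0.0047, 0.0001, 0, 0, 20.7, 1],
[0.0164, 0.0056, 0.0001, 0, 0, 20.7, 1],
[0.0188, 0.0064, 0.0001, 0, 0, 20.7, 1],
```

Emit:
arm_command --pt "0.0024 0.0003 0 0 0 5 1" --pt "0.0048 0.001 0 0 0 10.4 1" --pt "0.0072 0.0018 0 0 0 15.7 1" --pt "0.0094 0.0029 0 0 0 20.4 1" --pt "0.0118 0.0038 0 0 0 20.7 1" --pt "0.0141 0.0047 0 0 0 20.7 1" --pt "0.0141 0.0047 0 0 0 20.7 1"

```text
time: 12.0
ee_pos: [0.5439, 0.1365, 0.4767]
tool_rot: [0.971, 0.24, -0.0, 0.0]
wrist_force: [-0.1, 0.6, -0.3]
opening: 0.0096
finger_force: 25.0
```

```bash
python3 path.py 0 0 5 9
```

```text
t12.00 eye [0.5408 0.1349] z 0.4766687350077297 th -62.2 s 0.1259 of 0.2267 off path [ 0.0001 -0.    ] bends at [np.float64(0.0952), np.float64(0.1208), np.float64(0.1711), np.float64(0.1982)]
F world [-0.1426  0.5531 -0.2691] F tool [ 0.1314 -0.5559  0.2691] T tool [ 0.0207 -0.1521 -0.0244] op 0.0096
[0.0049, -0.0001, 0.0001, 0, 0, -0.0, 1],
[0.0099, -0.0001, 0.0001, 0, 0, -0.0, 1],
[0.0149, -0.0001, 0.0001, 0, 0, -0.0, 1],
[0.0199, -0.0001, 0.0001, 0, 0, -0.0, 1],
[0.0249, -0.0001, 0.0001, 0, 0, -0.0, 1],
[0.0299, -0.0001, 0.0001, 0, 0, -0.0, 1],
[0.0349, -0.0001, 0.0001, 0, 0, -0.0, 1],
[0.0399, -0.0001, 0.0001, 0, 0, -0.0, 1],
[0.0449, -0.0001, 0.0001, 0, 0, -0.4, 1],
```

Emit:
arm_command --pt "0.006 0 0 0 0 0 1" --pt "0.012 0 0 0 0 0 1" --pt "0.018 0 0 0 0 0 1" --pt "0.024 0 0 0 0 0 1" --pt "0.03 0 0 0 0 0 1" --pt "0.036 0 0 0 0 0 1" --pt "0.042 0 0 0 0 0 1" --pt "0.042 0 0 0 0 0 1"

```text
time: 13.0
ee_pos: [0.5813, 0.1562, 0.4765]
tool_rot: [0.971, 0.239, -0.0, 0.0]
wrist_force: [0.2, -0.5, -0.8]
opening: 0.0096
finger_force: 25.0
```

```bash
python3 path.py 0 0 2.5 10;  python3 -c "
from h import *
s=shot('scene','f1');t=shot('top','f2')
b=cv2.imread('pics/f1.png')[120:220,370:500];a=cv2.imread('pics/f2.png')[150:230,170:300]
cv2.imwrite('pics/f3.png',np.hstack([cv2.resize(b,(420,400),interpolation=2),cv2.resize(a,(380,400),interpolation=2)]))"
```

```text
t13.00 eye [0.5782 0.1546] z 0.47653530685405643 th -62.3 s 0.1685 of 0.2267 off path [-0.0002 -0.0002] bends at [np.float64(0.0952), np.float64(0.1208), np.float64(0.1711), np.float64(0.1982)]
F world [ 0.2169 -0.4799 -0.8008] F tool [-0.0305  0.5256  0.8009] T tool [-0.0105 -0.1761  0.0078] op 0.0096
[0.0027, -0.0001, -0.0001, 0, 0, -0.5, 1],
[0.0052, -0.0005, -0.0001, 0, 0, -5.3, 1],
[0.0076, -0.0012, -0.0001, 0, 0, -10.6, 1],
[0.0100, -0.0021, -0.0001, 0, 0, -15.9, 1],
[0.0123, -0.0032, -0.0001, 0, 0, -21.2, 1],
[0.0144, -0.0045, -0.0001, 0, 0, -26.5, 1],
[0.0164, -0.0060, -0.0001, 0, 0, -31.8, 1],
[0.0183, -0.0077, -0.0001, 0, 0, -37.1, 1],
[0.0200, -0.0095, -0.0001, 0, 0, -42.4, 1],
[0.0216, -0.0115, -0.0001, 0, 0, -47.7, 1],
```

View pics/f3.png

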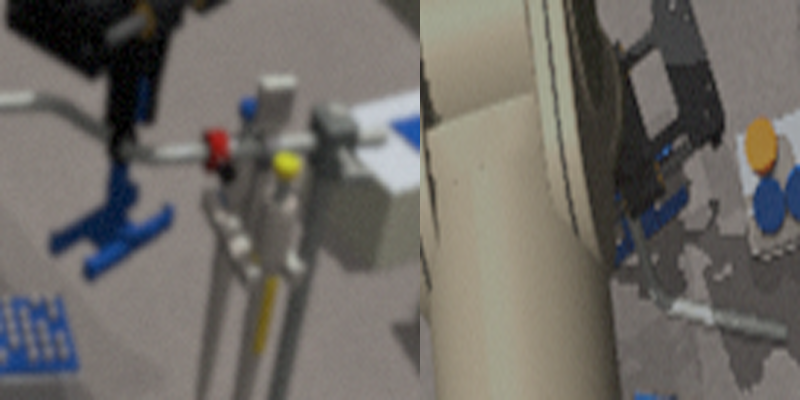

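The collar sits just before the second bend. The white hanger's fork starts well past the stop (its fin is at crop (278,90), about 45 mm beyond), so there's room. I'll take the second bend now.

Emit:
arm_command --pt "0.0027 -0.0001 0 0 0 -0.5 1" --pt "0.0052 -0.0005 0 0 0 -5.3 1" --pt "0.0076 -0.0012 0 0 0 -10.6 1" --pt "0.01 -0.0021 0 0 0 -15.9 1" --pt "0.01 -0.0021 0 0 0 -15.9 1"

```text
time: 13.72
ee_pos: [0.589, 0.1625, 0.4767]
tool_rot: [0.929, 0.371, 0.0, -0.0]
wrist_force: [0.4, 0.3, -0.7]
opening: 0.0098
finger_force: 25.0
```

```bash
python3 path.py 0 0 2.5 6
```

```text
t13.72 eye [0.5864 0.1601] z 0.47673851254161603 th -46.4 s 0.1780 of 0.2267 off path [0.0001 0.0002] bends at [np.float64(0.0952), np.float64(0.1208), np.float64(0.1711), np.float64(0.1982)]
F world [ 0.375   0.3482 -0.6599] F tool [0.5116 0.0062 0.66  ] T tool [ 0.014  -0.0414  0.0258] op 0.0098
[0.0023, -0.0002, 0.0001, 0, 0, -4.3, 1],
[0.0047, -0.0009, 0.0001, 0, 0, -9.6, 1],
[0.0071, -0.0017, 0.0001, 0, 0, -14.9, 1],
[0.0094, -0.0028, 0.0001, 0, 0, -20.2, 1],
[0.0115, -0.0040, 0.0001, 0, 0, -25.5, 1],
[0.0136, -0.0055, 0.0001, 0, 0, -30.8, 1],
```

Emit:
arm_command --pt "0.0023 -0.0002 0 0 0 -4.3 1" --pt "0.0047 -0.0009 0 0 0 -9.6 1" --pt "0.0071 -0.0017 0 0 0 -14.9 1" --pt "0.0094 -0.0028 0 0 0 -20.2 1" --pt "0.0094 -0.0028 0 0 0 -20.2 1"

```text
time: 14.35
ee_pos: [0.5938, 0.171, 0.4767]
tool_rot: [0.85, 0.527, 0.0, -0.0]
wrist_force: [0.8, 0.4, -1.4]
opening: 0.0103
finger_force: 25.0
```

```bash
python3 path.py 0 0 2.5 6
```

```text
t14.35 eye [0.5922 0.1678] z 0.476726557462705 th -26.4 s 0.1878 of 0.2267 off path [0.0001 0.0002] bends at [np.float64(0.0952), np.float64(0.1208), np.float64(0.1711), np.float64(0.1982)]
F world [ 0.7903  0.3831 -1.4214] F tool [0.694  0.5382 1.4214] T tool [ 0.0158 -0.1261  0.038 ] op 0.0103
[0.0023, -0.0004, 0.0001, 0, 0, -4.9, 1],
[0.0047, -0.0010, 0.0001, 0, 0, -10.2, 1],
[0.0071, -0.0019, 0.0001, 0, 0, -15.5, 1],
[0.0094, -0.0029, 0.0001, 0, 0, -20.7, 1],
[0.0117, -0.0039, 0.0001, 0, 0, -21.7, 1],
[0.0140, -0.0048, 0.0001, 0, 0, -21.7, 1],
```

Emit:
arm_command --pt "0.0023 -0.0004 0 0 0 -4.9 1" --pt "0.0047 -0.001 0 0 0 -10.2 1" --pt "0.0071 -0.0019 0 0 0 -15.5 1" --pt "0.0094 -0.0029 0 0 0 -20.7 1" --pt "0.0117 -0.0039 0 0 0 -21.7 1" --pt "0.014 -0.0048 0 0 0 -21.7 1" --pt "0.014 -0.0048 0 0 0 -21.7 1"

```text
time: 15.22
ee_pos: [0.5956, 0.1858, 0.4767]
tool_rot: [0.735, 0.678, 0.0, -0.0]
wrist_force: [0.0, -1.0, 0.1]
opening: 0.01
finger_force: 25.0
```

```bash
python3 path.py 0 0 3 8
```

```text
t15.22 eye [0.5954 0.1824] z 0.4766985955620814 th -4.6 s 0.2030 of 0.2267 off path [ 0.     -0.0001] bends at [np.float64(0.0952), np.float64(0.1208), np.float64(0.1711), np.float64(0.1982)]
F world [ 0.0195 -1.0331  0.1133] F tool [-1.0281  0.1028 -0.1134] T tool [ 0.0247 -0.0859 -0.0089] op 0.0100
[0.0031, -0.0000, 0.0001, 0, 0, 0.1, 1],
[0.0061, 0.0000, 0.0001, 0, 0, 0.1, 1],
[0.0091, 0.0000, 0.0001, 0, 0, 0.1, 1],
[0.0121, 0.0000, 0.0001, 0, 0, 0.1, 1],
[0.0151, 0.0000, 0.0001, 0, 0, 0.1, 1],
[0.0181, 0.0000, 0.0001, 0, 0, 0.1, 1],
[0.0187, 0.0000, 0.0001, 0, 0, 0.1, 1],
[0.0187, 0.0000, 0.0001, 0, 0, 0.1, 1],
```

Emit:
arm_command --pt "0.004 0 0 0 0 0 1" --pt "0.008 0 0 0 0 0 1" --pt "0.011 0 0 0 0 0 1" --pt "0.013 0 0 0 0 0 1" --pt "0.014 0 0 0 0 0 1" --pt "0.015 0 0 0 0 0 1" --pt "0.016 0 0 0 0 0 1" --pt "0.016 0 0 0 0 0 1"

```text
time: 16.23
ee_pos: [0.5969, 0.2016, 0.4768]
tool_rot: [0.735, 0.679, 0.0, -0.0]
wrist_force: [-0.3, 0.1, -1.6]
opening: 0.0099
finger_force: 25.0
```

```bash
python3 path.py 0 0 3 1
```

```text
t16.23 eye [0.5967 0.1981] z 0.4767651171777964 th -4.5 s 0.2190 of 0.2267 off path [-0.     -0.0002] bends at [np.float64(0.0952), np.float64(0.1208), np.float64(0.1711), np.float64(0.1982)]
F world [-0.3355  0.0655 -1.6064] F tool [ 0.0386 -0.3397  1.6064] T tool [-0.0078 -0.0755  0.0177] op 0.0099
[0.0029, 0.0000, 0.0002, 0, 0, 0.1, 1],
```

Now to feel for the stop in 1 mm steps.

Emit:
arm_command --pt "0.001 0 0 0 0 0 1" --pt "0.002 0 0 0 0 0 1" --pt "0.003 0 0 0 0 0 1" --pt "0.003 0 0 0 0 0 1"

```text
time: 16.73
ee_pos: [0.5972, 0.2042, 0.4767]
tool_rot: [0.735, 0.678, -0.0, 0.0]
wrist_force: [0.4, -1.9, -0.4]
opening: 0.0098
finger_force: 25.0
```

Emit:
arm_command --pt "0.001 0 0 0 0 0 1" --pt "0.0015 0 0 0 0 0 1" --pt "0.0015 0 0 0 0 0 1"

```text
time: 17.1
ee_pos: [0.5974, 0.2046, 0.4768]
tool_rot: [0.735, 0.678, -0.001, 0.0]
wrist_force: [-2.8, -8.5, 1.5]
opening: 0.0093
finger_force: 25.0
```

```bash
python3 path.py 0 0 3 1
```

```text
t17.10 eye [0.5971 0.2012] z 0.4767525389050751 th -4.6 s 0.2218 of 0.2267 off path [ 0.0002 -0.    ] bends at [np.float64(0.0952), np.float64(0.1208), np.float64(0.1711), np.float64(0.1982)]
F world [-2.8013 -8.5371  1.4944] F tool [-8.7389 -2.1024 -1.4747] T tool [ 0.581  -1.7201 -0.003 ] op 0.0093
[-0.0002, -0.0002, 0.0002, 0, 0, 0.0, 1],
```

The collar butts against the stop at about 9 N. I'll ease off to a light touch and lower it 2 mm so it rests on the rod.

Emit:
arm_command --pt "-0.0006 0 0.0005 0 0 0 1" --pt "-0.0007 0 0.001 0 0 0 1" --pt "-0.0008 0 0.0016 0 0 0 1" --pt "-0.0008 0 0.0016 0 0 0 1"

```text
time: 17.6
ee_pos: [0.5975, 0.2043, 0.4755]
tool_rot: [0.735, 0.678, -0.0, 0.001]
wrist_force: [-0.2, -5.6, 2.8]
opening: 0.01
finger_force: 25.0
```

```bash
python3 path.py 0 0 3 1;python3 -c "
from h import *
s=shot('scene','g1')
b=cv2.imread('pics/g1.png')[110:220,380:510]
cv2.imwrite('pics/g3.png',cv2.resize(b,(650,550),interpolation=2))"
```

```text
t17.60 eye [0.5972 0.2009] z 0.47549801756692006 th -4.6 s 0.2214 of 0.2267 off path [0.0003 0.0002] bends at [np.float64(0.0952), np.float64(0.1208), np.float64(0.1711), np.float64(0.1982)]
F world [-0.2013 -5.561   2.7612] F tool [-5.5616  0.2485 -2.7561] T tool [ 0.1034 -1.2982 -0.0127] op 0.0100
[0.0001, -0.0003, -0.0011, 0, 0, 0.1, 1],
```

View pics/g3.png

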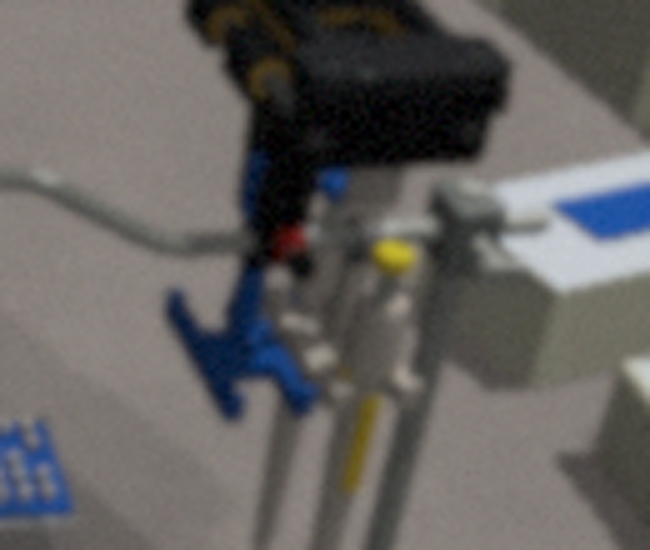

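The collar at crop (262,245) butts the red stop at (288,242). The moment-to-force ratio (0.197 m) puts the contact at eye height, so it's the stop face and not the forks. I'll ease off further, then open slowly.

Emit:
arm_command --pt "-0.0003 0 0 0 0 0 1" --pt "-0.0005 0 0 0 0 0 1" --pt "-0.0005 0 0 0 0 0 1" --force 8

```text
time: 18.02
ee_pos: [0.5974, 0.2043, 0.4755]
tool_rot: [0.735, 0.678, 0.0, 0.0]
wrist_force: [1.1, -5.0, 2.0]
opening: 0.0101
finger_force: 8.0
```

```bash
python3 path.py 0 0 3 1
```

```text
t18.02 eye [0.5972 0.2008] z 0.47548078118036297 th -4.6 s 0.2214 of 0.2267 off path [0.0003 0.0001] bends at [np.float64(0.0952), np.float64(0.1208), np.float64(0.1711), np.float64(0.1982)]
F world [ 1.1257 -4.9549  1.9802] F tool [-4.8497  1.5193 -1.9778] T tool [-0.171  -1.3188 -0.0139] op 0.0101
[0.0002, -0.0003, -0.0011, 0, 0, 0.1, 1],
```

Emit:
arm_command --pt "-0.0004 0 0 0 0 0 1" --pt "-0.0008 0 0 0 0 0 1" --pt "-0.0008 0 0 0 0 0 1"

```text
time: 18.4
ee_pos: [0.5971, 0.2042, 0.475]
tool_rot: [0.734, 0.679, 0.0, -0.0]
wrist_force: [1.5, -3.4, 0.4]
opening: 0.0101
finger_force: 8.0
```

```bash
python3 path.py 0 0 3 1
```

```text
t18.40 eye [0.5968 0.2007] z 0.4749903525845537 th -4.5 s 0.2214 of 0.2267 off path [-0. -0.] bends at [np.float64(0.0952), np.float64(0.1208), np.float64(0.1711), np.float64(0.1982)]
F world [ 1.5343 -3.3655  0.3888] F tool [-3.2339  1.795  -0.3899] T tool [-0.2858 -0.7555  0.0004] op 0.0101
[0.0003, 0.0000, -0.0016, 0, 0, 0.2, 1],
```

Emit:
arm_command --pt "0 0 0 0 0 0 0.86" --pt "0 0 0 0 0 0 0.83" --pt "0 0 0 0 0 0 0.78" --pt "0 0 0 0 0 0 0.7" --pt "0 0 0 0 0 0 0.66" --pt "0 0 0 0 0 0 0.66" --force 3

```text
time: 19.15
ee_pos: [0.5971, 0.204, 0.4752]
tool_rot: [0.735, 0.679, 0.0, -0.0]
wrist_force: [-0.9, -0.2, -0.1]
opening: 0.029
finger_force: 0.0
```

```bash
python3 path.py 0 0 3 1
```

```text
t19.15 eye [0.5968 0.2005] z 0.47515923603256704 th -4.5 s 0.2214 of 0.2267 off path [-0.     -0.0002] bends at [np.float64(0.0952), np.float64(0.1208), np.float64(0.1711), np.float64(0.1982)]
F world [-0.8947 -0.1624 -0.1442] F tool [-0.2326 -0.879   0.1442] T tool [-0.0114 -0.1018 -0.0541] op 0.0290
[0.0005, 0.0000, -0.0014, 0, 0, 0.2, 1],
```

Emit:
arm_command --pt "0 0 -0.01 0 0 0 0.66" --pt "0 0 -0.025 0 0 0 0.66" --pt "0 0 -0.045 0 0 0 0.66" --pt "0 0 -0.07 0 0 0 0.66" --pt "0 0 -0.1 0 0 0 0.66" --pt "0 0 -0.12 0 0 0 0.66" --pt "0 0 -0.13 0 0 0 0.66"

```text
time: 20.02
ee_pos: [0.597, 0.2037, 0.6072]
tool_rot: [0.735, 0.679, 0.001, 0.0]
wrist_force: [-0.5, -0.9, -0.1]
opening: 0.0295
finger_force: 0.0
```

Emit:
arm_command --pt "-0.03 -0.03 0 0 0 0 0.66" --pt "-0.07 -0.06 0 0 0 0 0.66" --pt "-0.11 -0.09 0 0 0 0 0.66" --pt "-0.15 -0.12 0 0 0 0 0.66" --pt "-0.18 -0.14 0 0 0 0 0.66" --pt "-0.18 -0.14 0 0 0 0 0.66"

```text
time: 20.78
ee_pos: [0.4421, 0.0328, 0.6063]
tool_rot: [0.736, 0.677, 0.001, -0.0]
wrist_force: [0.1, 1.2, -0.1]
opening: 0.0294
finger_force: 0.0
```

```bash
python3 go.py;python3 -c "
from h import *
s=shot('scene','k1');t=shot('top','k2')
b=cv2.imread('pics/k1.png')[110:220,390:500];a=cv2.imread('pics/k2.png')[150:230,170:250]
cv2.imwrite('pics/k3.png',np.hstack([cv2.resize(b,(400,400),interpolation=2),cv2.resize(a,(400,400),interpolation=2)]))"
```

```text
t20.77 p [0.4421 0.0328 0.6063] th -4.7 zt [ 0.0019  0.0024 -1.    ] F [ 0.0684  1.1951 -0.0827] T [-0.0203  0.0243  0.0189] op 0.0294 ff 0.0
```

View pics/k3.png

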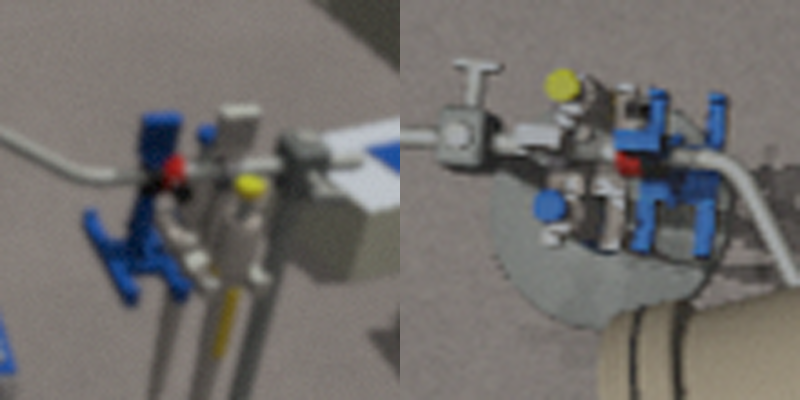

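The gripper is clear. The hanger hangs on the rod with its black collar at crop (152,182), against the red stop at (172,170). Last, a pixel check of the gap before handing in.

```bash
python3 - <<'E'
from rod import *
s=shot('scene');f=s['frame']
for v in range(154,164): print(v,' '.join('%d,%d'%(f[v,u,0],f[v,u,2]) for u in range(424,446)))
for y in (.1957,.2007,.2057,.2177): print(y,proj(s,[.5804+.082*y,y,.28]),proj(s,[.5804+.082*y,y,.278]))
print(state()['time'],state()['wrist_force'])
E
```

```text
154 130,118 131,118 123,112 106,99 71,77 34,57 20,57 14,60 14,62 17,64 35,60 68,50 101,41 131,34 152,38 160,51 150,80 133,100 121,108 104,98 88,85 81,77
155 124,114 123,113 118,108 101,92 71,69 45,56 20,48 18,58 21,62 25,61 51,54 87,47 117,30 142,25 157,33 164,53 160,88 150,117 141,132 125,122 108,105 96,93
156 118,111 117,111 112,105 96,89 72,68 52,55 33,46 30,49 32,53 38,52 56,44 94,39 124,26 144,27 151,33 155,50 157,89 157,123 146,138 128,125 118,114 109,105
157 114,109 120,113 112,106 99,95 79,77 63,63 44,44 32,39 27,38 39,41 54,32 87,29 112,23 125,18 133,18 139,41 138,70 135,104 128,118 115,111 109,106 100,97
158 110,106 108,104 103,99 94,91 84,81 63,63 47,47 33,34 26,28 31,29 45,26 76,22 97,21 112,21 120,39 119,38 114,55 111,75 102,88 95,93 95,90 91,88
159 95,91 95,90 89,86 84,80 73,70 61,60 46,45 27,24 21,15 22,21 40,23 58,14 87,31 96,36 100,45 95,44 89,44 81,56 79,66 80,73 81,75 80,76
160 96,88 93,87 91,85 74,68 64,59 50,48 31,32 26,29 22,18 19,20 31,8 56,18 71,28 78,44 75,43 70,45 60,36 56,41 65,57 70,68 73,67 78,71
161 113,103 111,103 104,97 85,78 53,51 28,28 19,18 11,10 17,18 19,13 36,17 46,9 54,25 52,29 50,37 37,25 40,29 43,40 50,44 67,61 78,68 84,76
162 127,114 122,111 112,103 85,80 45,48 20,22 4,2 12,15 6,10 35,30 48,30 57,40 53,32 43,31 24,16 14,13 19,19 23,24 43,37 67,61 78,69 81,73
163 129,117 125,114 107,102 76,77 43,50 12,29 3,22 12,25 32,33 55,51 75,64 84,71 78,66 59,53 33,28 19,10 11,9 20,22 39,31 63,57 78,69 84,73
0.1957 [428.5927 158.1153] [428.4424 158.9216]
0.2007 [430.8688 157.9626] [430.7153 158.7686]
0.2057 [433.142  157.8102] [432.9855 158.6159]
0.2177 [438.5865 157.445 ] [438.4225 158.2501]
20.925 [-0.5729  0.4294 -0.1097]
```

```bash
python3 -c "
from plant import ctrl
print(ctrl.finish_job())"
```

```text
the job is handed in; nothing more can be done
None
```

The blue hanger is on the rail, round both bends and butted against the red stop. It hangs free with the gripper clear, and I handed the job in at about 21 s with no force reading above about 9 N.

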